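Bring the stepped master to the camera and lock the index dial

ROBOT

A 6-joint arm with a two-finger parallel gripper is mounted at the origin on the work surface. World frame = base frame: x ahead of the robot, y to its left, z up, the work surface at z = 0. Lengths are in m, angles in degrees, forces in N, time in s.
With the tool pointing down it reaches from about 0.3 to 0.75 m from the base axis. Payload 8.5 kg.
Tool frame: the origin (TCP) lies midway between the tips of the shut fingers; the grasp point (between the pads) lies 19 mm behind it (env.grip_depth is the distance from the TCP to the grasp point, in m); y points along the fingers, x is the direction in which the jaws open and shut, and the axes are right-handed (so a half turn about y gives the same grasp; the last joint's range is limited). The gripper opens to 85 mm and grips with 20 to 120 N. Pads are 22 mm wide; open, the fingers measure 114 mm over their backs; the gripper's body (76 mm by 85 mm) begins 54 mm behind the grasp point. The pads swing forward as they close: fully open they stand 13 mm farther back than shut.
Start: joints at [51.091, 21.807, 74.336, -0, 83.858, -12.336], TCP at [0.246, 0.492, 0.231] pointing down, gripper open.
Joint ranges: [-178.18, 178.18], [-50.72, 133.34], [12.68, 142.11], [-81.47, 261.47], [9.98, 163.14], [-165.26, 165.26]. Speed limits (degrees/s): [136.94, 136.94, 180, 180, 180, 180].

INTERFACE

Orientations are given as a 3x3 rotation matrix whose columns are the frame's x, y, z axes.
In Python, from rig import env gives the robot as it stands.
- The arm moves only by the shell command python3 -m inch 'ROWS' [FORCE]. ROWS is JSON, a list that holds one entry, the list of rows, each a list of 7 numbers: the gripper command: -1 is shut, 1 is fully open, values between are in proportion, then the shift along the world's x, y, z in cm, then the turn, a rotation vector about the world's x, y, z in degrees. In form: [[[grip, dx, dy, dz, rx, ry, rz], ...]]. A call has 1 to 20 rows; each row is the pose to reach, as a shift and turn from the pose commanded when the call began; what a row does not reach only later rows make up. A row lasts 1/8 s, in which the tool goes at most 62.5 mm and 10.7 degrees, less where a joint would pass 70% of its speed; a pose out of reach is approached as far as the arm can. A call with a gripper value outside its range is refused whole. The fingers move at their own pace and stop on an object; FORCE is the grip in N (left out, the last holds). Time passes only in rows, so rows that repeat a pose let the fingers close. It gives the time, the measured TCP pose, the force and the opening at its end, in the units of the state.
- env.observe(): the state, without advancing time (a new reading comes with each control period).
- env.get_image(name): name is "side" or "top"; returns a dict with "frame" (384x512x3 uint8, red, green, blue), "mtx" (3x3 intrinsics, pixels), "rvec" (rotation vector, rad) and "tvec" (3), from world to camera coordinates, as OpenCV has them. Camera axes: x right, y down, z forward; pixel columns grow to the right and rows downward; lengths in m; the calibration is good to about 2 mm. A picture is of the moment at which its call begins. There is no depth.
- env.close_job(): hands the job in, once; it reports no verdict.
The state is a dict: "time_s": time; "q": joint angles; "qvel": joint speeds; "joint_efforts": joint torques, N m; "position": TCP position; "tool_rot": TCP orientation; "ft_force": force on the tool from outside, world axes, zero at the start; "wrist_torque": the same for the moment, N m; "grip_width": finger opening in m.
Only numpy, scipy, OpenCV 4.12 (cv2) and the standard library are available. Lean on these libraries where they do the work, as an engineer would, in place of code of your own. Each camera call takes 0.05 s, during which the arm holds its last target.

TASK

The dial of the rotary inspection fixture was left unlocked, a little off its station. Turn it by its round hand wheel, the shorter way, until the stepped master part stands in front of the tilted camera, and lock it there with the index plunger, its pin fully home in the dial. Feel the pin in gently, never forcing it against the dial, and leave the master lying in its nest.

Things in the scene. Friction and masses are not known exactly. Their poses are not given: they have to be found in the camera images.
- fixture: Octagonal deck 340 mm across with a 246 mm round dial, five nests 72 deg apart and a tilted camera. Origin on the dial's vertical axis at table height. On the axis a round black hand wheel, 52 mm across, 106 to 124 mm up, free all round: it turns the dial endlessly either way (friction 0.2 N m). The dial's own angle is not measured: it was left 1 to 3.2 deg off a station.
- view_spot (a point): Where the part for the camera lies: 55 mm from the dial's axis in the fixture's -y direction, 65 mm up (floor of a nest). The camera stands outside the dial on that side, its lens 140 mm from the axis. Nothing marks the point but the nest now in front of the camera.
- plunger: Index plunger on a bracket at the dial's rim, 110 mm from its axis. Origin: underside of the black head (28 mm wide, 20 mm tall), 122 mm above the fixture's when home. Starts caught 16 to 18 mm up; pushed down 3 mm with 3 to 12 N it slips its catch, and a spring (3 to 6 N) lowers it until its 12 mm pin rides on the hard dial, 11 mm above home, or, over an index hole, drops home.
- master: Stepped steel part: disc 40 mm wide, 12 mm tall, with an 18 mm boss, 24 mm tall in all; origin under its centre. Lies loose (3 mm play) in a 9 mm deep nest, 55 mm from the axis; the other nests hold plain discs. With a nest at the view spot one of the dial's five 14 mm index holes is under the pin; it drops only within 1 mm: turn the wheel slowly under the riding pin.
Mind the look-alikes: they are no part of the job. What is shaped like the master but black or brown is not meant.

How it is judged (in metres and radians):
On the way:
1. the dial has been turned so that the master stands in front of the camera (horizontal distance between master and view_spot below 0.01 m), for 0.2 s.
At the end, for the whole second after the job is handed in: The plunger is home (within 1.5 mm), so its pin locks the dial, and the master lies flat in its nest within 6 mm of the view spot; nothing is held (z of plunger in the frame of fixture below 0.1235 m and horizontal distance between master and view_spot below 0.006 m and angle between master's own z axis and vertical below 0.1 rad and z of master in the frame of fixture below 0.068 m); the robot touches nothing.
It fails at once if the plunger and the dial are forced against each other (contact force between plunger and dial above 25 N).
It fails at once if the dial is turned the long way round, so that the master passes the side opposite the camera (y of master in the frame of fixture above 0.0505 m).
It fails at once if the master is lifted out of its nest (z of master in the frame of fixture above 0.075 m).
It also fails if it takes over 58 s, if anything falls off the work surface, if the arm or the gripper's body presses on something with over 40 N, if the wrist force passes 120 N, or if a joint passes its speed limit or range.

## Working session

There is one attempt and no reset: what is moved stays moved. The work goes in short steps, Python scripts to look and compute and a shell command to move; the robot and the scene stay as the last step left them, time stands still between calls to the robot, and variables do not carry over. Pictures are saved under pics/ and viewed, and the job is handed in when it is done.

```bash
mkdir -p pics; ls
python3 - <<'E'
from rig import env
import cv2
s=env.observe();print(s)
for n in("side","top"):
    d=env.get_image(n);print(n,d["mtx"],d["rvec"],d["tvec"])
    cv2.imwrite(f"pics/{n}0.png",cv2.cvtColor(d["frame"],cv2.COLOR_RGB2BGR))
E
```

```text
pics
{'time_s': 0.0, 'q': array([ 5.10928388e+01,  2.18421686e+01,  7.43853445e+01, -2.85177379e-03,
        8.38582701e+01, -1.23367242e+01]), 'qvel': array([ 0.06574412,  0.00871989,  0.04141808, -0.1616341 ,  0.08945034,
        0.03278443]), 'joint_efforts': array([-9.44966050e-04, -4.48462415e+01, -2.31275922e+01, -2.40430909e-04,
        4.84935706e-03, -3.33470915e-06]), 'position': array([0.24584392, 0.49166345, 0.23069726]), 'tool_rot': array([[ 4.47292210e-01, -9.01821109e-04, -8.94387425e-01],
       [ 8.94386666e-01, -1.19614700e-03,  4.47293037e-01],
       [-1.47319714e-03, -9.99998878e-01,  2.71549538e-04]]), 'ft_force': array([-0.27643087,  0.07243718,  0.18250667]), 'wrist_torque': array([-0.04096976,  0.01220404, -0.01887683]), 'grip_width': 0.08523084429428156}
side [[446.90873621   0.         263.05985221]
 [  0.         446.90873621 195.0467619 ]
 [  0.           0.           1.        ]] [ 2.08876176 -0.38328555  0.21609301] [-0.43122131  0.24508616  0.46296609]
top [[495.21720375   0.         258.41884712]
 [  0.         495.21720375 193.36702741]
 [  0.           0.           1.        ]] [ 2.20261804 -2.18354462  0.07361243] [0.10788861 0.51549462 0.91901744]
```

View pics/side0.png

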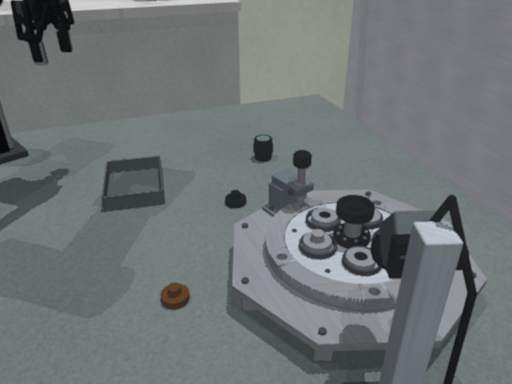

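View pics/top0.png

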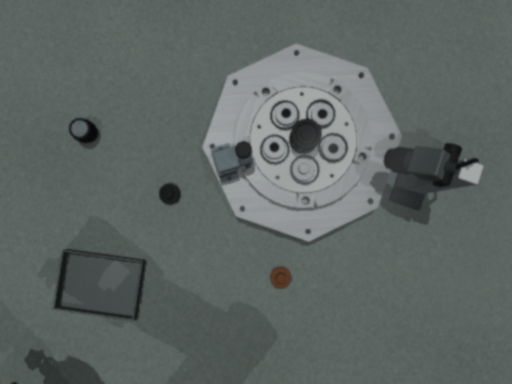

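The top view shows the wheel at about (305,136), the master with its boss at (305,169), and the tilted camera on the right with its lens near (390,158). The plunger head is at (243,150). The nest at (333,149) now faces the camera, so the master should go about 72° counter-clockwise seen from above. Next I'll measure these points.

```bash
cat > h.py <<'E'
from rig import env
import cv2, numpy as np
def cam(n):
    d=env.get_image(n);R=cv2.Rodrigues(np.array(d["rvec"],float))[0];t=np.array(d["tvec"],float).ravel();return d["frame"],np.array(d["mtx"]),R,t
def pz(c,u,v,z):
    _,K,R,t=c;r=R.T@np.linalg.inv(K)@[u,v,1];o=-R.T@t;return o+r*(z-o[2])/r[2]
def proj(c,P):
    _,K,R,t=c;p=(K@(R@np.atleast_2d(P).T+t[:,None])).T;return p[:,:2]/p[:,2:]
def save(c,name,box,f):
    x0,y0,x1,y1=box
    cv2.imwrite("pics/"+name,cv2.resize(cv2.cvtColor(c[0][y0:y1,x0:x1],cv2.COLOR_RGB2BGR),None,fx=f,fy=f,interpolation=cv2.INTER_CUBIC))
E
python3 - <<'E'
from h import *
c=cam("top");s=cam("side")
for n,u,v,z in[("wheel",305.5,136,.124),("plungertop",243,150,.159),("master",305,168,.089),("nest front",333,149,.074),("n",286,114,.074),("n",322,114,.074),("n",274,149,.074),("lens",388,158,.12),("brown",281,278,.012),("camera post",460,170,.1)]:
    print(n,pz(c,u,v,z).round(4))
print("side wheel",pz(s,355,205,.124),"plunger",pz(s,302,153,.159))
save(c,"top1.png",(195,35,495,250),2.6)
save(s,"side1.png",(225,130,490,360),2.6)
E
```

```text
wheel [0.6052 0.0347 0.124 ]
plungertop [0.5752 0.1385 0.159 ]
master [0.5551 0.0319 0.089 ]
nest front [ 0.5912 -0.0194  0.074 ]
n [0.6535 0.0646 0.074 ]
n [6.541e-01 3.000e-04 7.400e-02]
n [0.5903 0.0857 0.074 ]
lens [ 0.5698 -0.105   0.12  ]
brown [0.3562 0.0687 0.012 ]
camera post [ 0.5528 -0.2346  0.1   ]
side wheel [0.60566285 0.02910492 0.124     ] plunger [0.57466745 0.13571878 0.159     ]
```

View pics/top1.png

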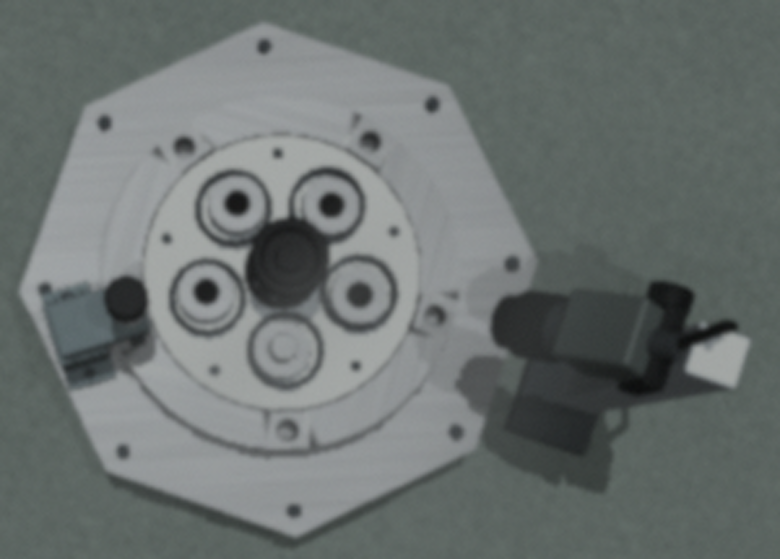

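View pics/side1.png

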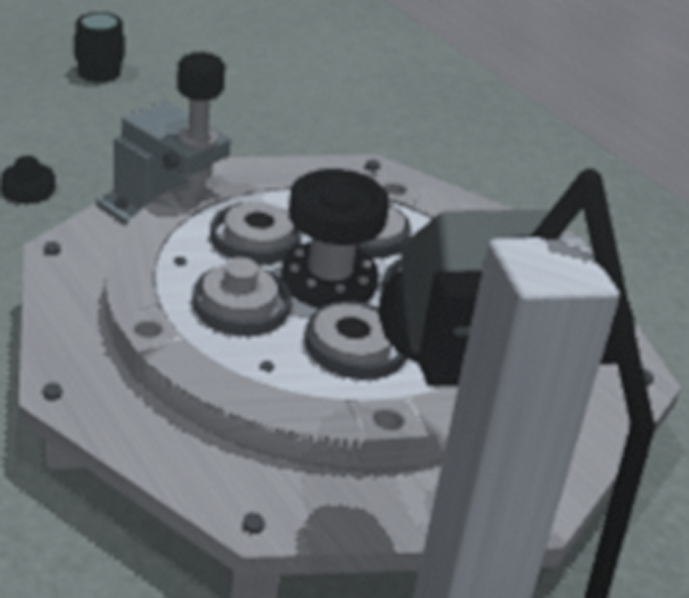

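Run:
```python
from h import *
from scipy.optimize import least_squares
c=cam("top");s=cam("side")
def T(l,ox,oy): return [(ox+(u+.5)/2.6-.5,oy+(v+.5)/2.6-.5) for u,v in l]
h=T([(288,430),(436,315),(370,140),(185,147)],195,35)
b=T([(278,153),(394,231),(356,366),(214,370),(167,238)],195,35)
bolts=T([(264,46),(432,103),(512,264),(456,432),(294,510),(123,452),(105,123),(45,289)],195,35)
hs=T([(148,328),(389,420),(396,190)],225,130)
bs=T([(53,248),(52,391),(253,523),(648,377),(374,165)],225,130)
def circ(P):
    P=np.array(P)[:,:2];r=least_squares(lambda p:np.hypot(*(P-p[:2]).T)-p[2],[.605,.033,.1]).x
    return r.round(4),(np.hypot(*(P-r[:2]).T)-r[2]).round(4),np.degrees(np.arctan2(P[:,1]-r[1],P[:,0]-r[0])).round(1)
for z in(.05,.06,.07,.074): print("holes",z,*circ([pz(c,u,v,z) for u,v in h]))
for z in(.06,.07,.074): print("dots",z,*circ([pz(c,u,v,z) for u,v in b]))
for z in(.03,.04,.05,.06): print("bolts",z,*circ([pz(c,u,v,z) for u,v in bolts]))
for z in(.05,.06,.07): print("side holes",z,*[pz(s,u,v,z).round(4) for u,v in hs])
for z in(.04,.05,.06): print("side bolts",z,*circ([pz(s,u,v,z) for u,v in bs]))
# cable
# head triangulate
def tri(u1,u2):
    P1=c[1]@np.c_[c[2],c[3]];P2=s[1]@np.c_[s[2],s[3]]
    X=cv2.triangulatePoints(P1,P2,np.array(u1,float),np.array(u2,float)).ravel();X=X[:3]/X[3];print("tri",X.round(4),proj(c,X)-u1,proj(s,X)-u2)
tri(T([(126,298)],195,35)[0],T([(201,63)],225,130)[0])
tri(T([(289,255)],195,35)[0],T([(338,192)],225,130)[0])
```

```text
holes 0.05 [0.6132 0.0308 0.1121] [ 0.0001 -0.0002  0.0002 -0.0001] [-178.  -105.7  -33.1   38.5]
holes 0.06 [0.6114 0.0318 0.1109] [ 0.0001 -0.0002  0.0002 -0.0001] [-178.  -105.7  -33.1   38.5]
holes 0.07 [0.6097 0.0328 0.1096] [ 0.0001 -0.0002  0.0002 -0.0001] [-178.  -105.7  -33.1   38.5]
holes 0.074 [0.609  0.0331 0.1091] [ 0.0001 -0.0002  0.0002 -0.0001] [-178.  -105.7  -33.1   38.5]
dots 0.06 [0.6109 0.0325 0.0835] [ 0.0001 -0.0001 -0.      0.0001 -0.0002] [   2.   -69.5 -141.8  145.9   74.2]
dots 0.07 [0.6092 0.0335 0.0826] [ 0.0001 -0.0001 -0.      0.0001 -0.0002] [   2.   -69.5 -141.8  145.9   74.2]
dots 0.074 [0.6085 0.0339 0.0822] [ 0.0001 -0.0001 -0.      0.0001 -0.0002] [   2.   -69.5 -141.8  145.9   74.2]
bolts 0.03 [0.6129 0.0317 0.1686] [ 0.0004  0.0003 -0.0004  0.0001 -0.0004  0.0006 -0.0006 -0.    ] [   3.9  -40.9  -86.5 -131.3 -176.2  139.    48.9   93.8]
bolts 0.04 [0.6112 0.0326 0.1668] [ 0.0004  0.0003 -0.0004  0.0001 -0.0003  0.0006 -0.0006 -0.    ] [   3.9  -40.9  -86.5 -131.3 -176.2  139.    48.9   93.8]
bolts 0.05 [0.6095 0.0335 0.1649] [ 0.0003  0.0003 -0.
[... 345 characters left out ...]
5  ]
side holes 0.06 [0.5025 0.0367 0.06  ] [ 0.5832 -0.0679  0.06  ] [0.7014 0.1074 0.06  ]
side holes 0.07 [0.4975 0.0254 0.07  ] [ 0.5761 -0.0765  0.07  ] [0.6913 0.0943 0.07  ]
side bolts 0.04 [0.6148 0.0396 0.1687] [ 0.0001  0.0004 -0.0006  0.0004 -0.0003] [ 138.7 -176.6 -131.7  -41.    48.9]
side bolts 0.05 [0.6073 0.0288 0.1646] [ 0.0001  0.0004 -0.0006  0.0004 -0.0003] [ 138.7 -176.6 -131.7  -41.    48.9]
side bolts 0.06 [0.5998 0.0179 0.1604] [ 0.0001  0.0003 -0.0006  0.0004 -0.0003] [ 138.7 -176.6 -131.7  -41.    48.9]
tri [0.5765 0.1385 0.1559] [[-0.07625941  0.1784709 ]] [[ 0.25536696 -0.02367779]]
tri [0.61   0.0344 0.1224] [[-0.28363515  0.55059011]] [[ 0.92067127 -0.1159259 ]]
```

The bolts, holes and triangulated points agree with each other:

| Quantity | Value |
|---|---|
| Dial axis | (0.6095, 0.0335) |
| Plunger azimuth | about 107.4°, radius 110 mm as it should be |
| Fixture yaw | about −18.6° |
| Nearest index hole | 110.4°, so the dial is about 3° off |
| Master azimuth | −177.6° now, −108.6° wanted: turn about +69° |

I'll move over the wheel now, with the jaws near az 3°.

```bash
python3 -m inch '[[[1,5,-6,0,0,0,-8],[1,10,-12,0,0,0,-16],[1,14,-18,0,0,0,-24],[1,18,-23,0,0,0,-32],[1,22,-28,0,0,0,-40],[1,26,-33,0,0,0,-46],[1,30,-38,0,0,0,-52],[1,33,-42,0,0,0,-56],[1,36.35,-45.85,0,0,0,-60],[1,36.35,-45.85,0,0,0,-60],[1,36.35,-45.85,-3,0,0,-60],[1,36.35,-45.85,-6,0,0,-60],[1,36.35,-45.85,-6,0,0,-60],[1,36.35,-45.85,-6,0,0,-60]]]' 25
python3 - <<'E'
from h import *
print(env.observe())
s=cam("side");save(s,"s2.png",(0,0,512,384),1.5)
c=cam("top");save(c,"t2.png",(0,0,512,384),1.5)
E
```

```text
time_s: 2.05
position: [0.6101, 0.0334, 0.1726]
tool_rot: [[0.998, 0.002, -0.06], [0.06, -0.0, 0.998], [0.002, -1.0, -0.0]]
ft_force: [-0.5, -0.6, 0.9]
grip_width: 0.0857
{'time_s': 2.05, 'q': array([-7.95298934e+00,  3.04140530e+01,  6.97244500e+01,  1.74485435e-04,
        7.97542639e+01, -1.13884028e+01]), 'qvel': array([ 0.10592344, -0.54161673, -0.41255721, -0.03394251, -0.13423786,
        0.05954228]), 'joint_efforts': array([-1.20893684e-01, -5.04875708e+01, -2.16819334e+01, -3.01125940e-03,
       -2.68035146e-03,  5.30050772e-05]), 'position': array([0.61006835, 0.03341275, 0.17264748]), 'tool_rot': array([[ 9.98201312e-01,  1.85398232e-03, -5.99224782e-02],
       [ 5.99230529e-02, -2.55983293e-04,  9.98202966e-01],
       [ 1.83531150e-03, -9.99998249e-01, -3.66619140e-04]]), 'ft_force': array([-0.45888265, -0.61503258,  0.91135056]), 'wrist_torque': array([-0.02447507,  0.00423157,  0.01540159]), 'grip_width': 0.08570184172148575}
```

View pics/s2.png

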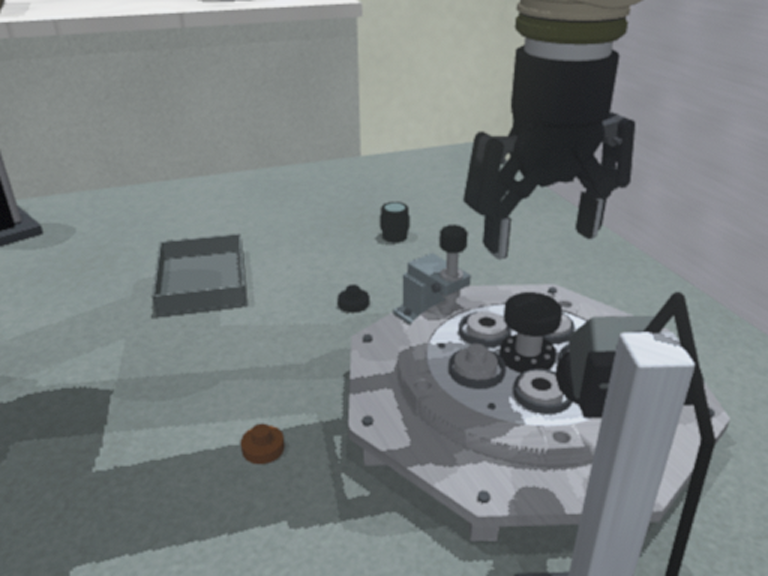

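View pics/t2.png

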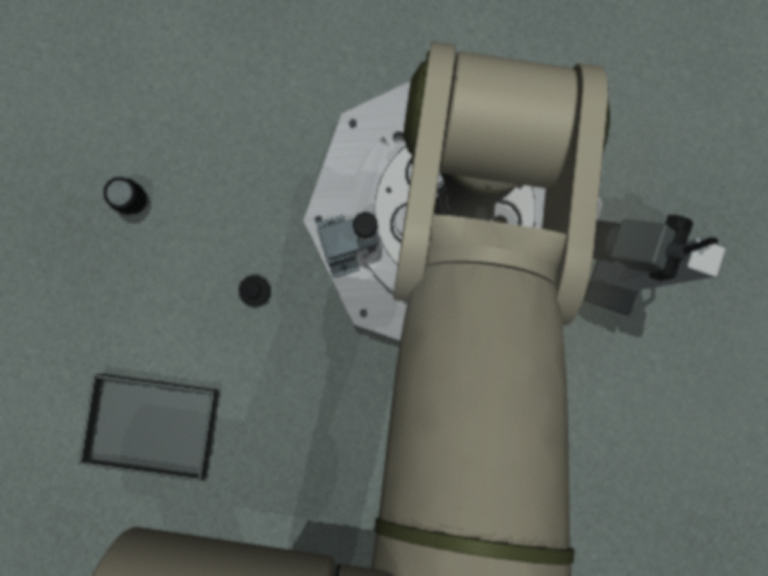

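The side view shows the gripper above the wheel at about (540,240), and the wheel at (532,313) in the 1.5x picture. The path is clear, so I'll descend and close gently.

```bash
python3 -m inch '[[[1,0,0,-3,0,0,0],[1,0,0,-5.5,0,0,0],[1,0,0,-7.2,0,0,0],[1,0,0,-7.2,0,0,0],[0.6,0,0,-7.2,0,0,0],[0.5,0,0,-7.2,0,0,0],[0.4,0,0,-7.2,0,0,0],[0.3,0,0,-7.2,0,0,0],[0,0,0,-7.2,0,0,0],[-1,0,0,-7.2,0,0,0],[-1,0,0,-7.2,0,0,0],[-1,0,0,-7.2,0,0,0],[-1,0,0,-7.2,0,0,0]]]' 25
python3 - <<'E'
from h import *
o=env.observe();print(o["ft_force"],o["wrist_torque"],o["q"])
s=cam("side");save(s,"s3.png",(225,70,490,300),2.6)
E
```

```text
time_s: 3.78
position: [0.6091, 0.0333, 0.0997]
tool_rot: [[0.998, -0.001, -0.06], [0.06, -0.0, 0.998], [-0.001, -1.0, -0.0]]
ft_force: [-4.9, -0.2, 5.5]
grip_width: 0.051
[-4.90139799 -0.24422709  5.53075738] [-0.11963014  0.77899788 -0.07494145] [-7.96625434e+00  3.44407625e+01  7.53872883e+01 -1.37520964e-02
  7.02130650e+01 -1.13893037e+01]
```

View pics/s3.png

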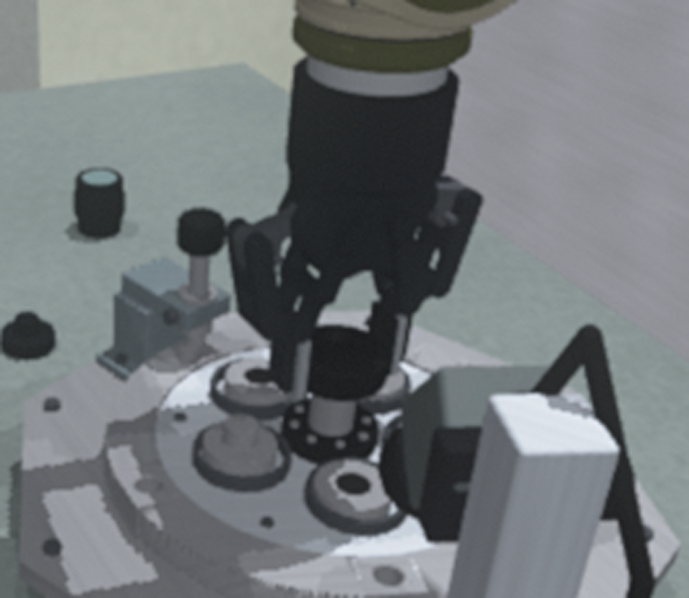

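The fingers are on the wheel, with an opening of 51 mm and low force. I'll turn +66° and leave about 3° for the fine approach.

```bash
python3 -m inch '[[[-1,0,0,-0.0,0,0,3],[-1,0,0,0,0,0,8],[-1,0,0,0,0,0,14],[-1,0,0,0,0,0,20],[-1,0,0,0,0,0,26],[-1,0,0,0,0,0,32],[-1,0,0,0,0,0,38],[-1,0,0,0,0,0,44],[-1,0,0,0,0,0,50],[-1,0,0,0,0,0,56],[-1,0,0,0,0,0,60],[-1,0,0,0,0,0,63],[-1,0,0,0,0,0,65],[-1,0,0,0,0,0,66],[-1,0,0,0,0,0,66],[-1,0,0,0,0,0,66]]]'
python3 - <<'E'
from h import *
o=env.observe();print(o["ft_force"],o["wrist_torque"],o["q"])
s=cam("side");save(s,"s4.png",(225,70,490,300),2.6)
E
```

```text
time_s: 5.82
position: [0.6091, 0.0333, 0.0996]
tool_rot: [[0.351, -0.001, -0.936], [0.936, -0.0, 0.351], [-0.001, -1.0, 0.001]]
ft_force: [-4.1, -0.8, 6.0]
grip_width: 0.0512
[-4.11655496 -0.84466175  5.96300218] [-0.1108885   0.75281589  0.11321552] [-7.96250393e+00  3.44424463e+01  7.53880819e+01 -2.22323003e-02
  7.02141977e+01 -7.73969309e+01]
```

View pics/s4.png

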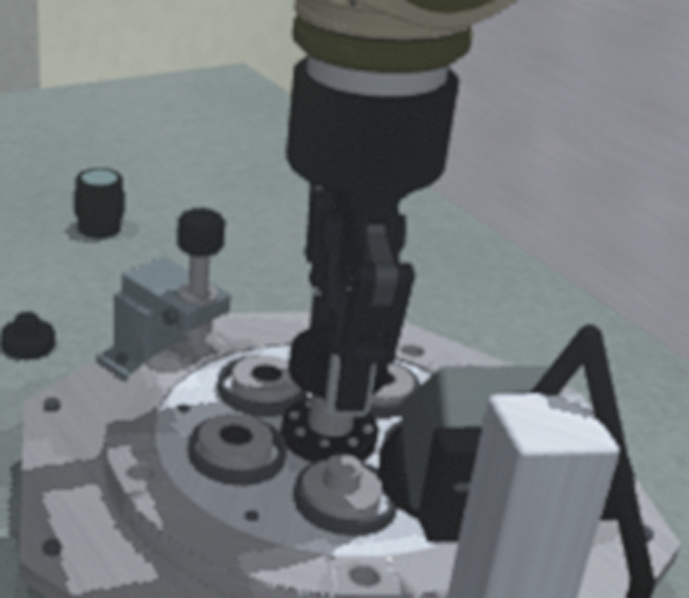

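The master now stands nearly in front of the camera, its boss at about (344,470) in the crop. I'll check the angle from the holes in the side view, then open and lift.

```bash
python3 - <<'E'
from h import *
s=cam("side")
for z in(.06,.066,.07):
    f=lambda u,v,oy:pz(s,225+(u+.5)/2.6-.5,oy+(v+.5)/2.6-.5,z)
    H=[f(148,328,130),f(389,420,130),f(366,575,70)]
    # axis from bolts model in side cam: use top value
    for ax in([.6095,.0335],[.6075,.030]):
        print(z,[round(float(np.degrees(np.arctan2(p[1]-ax[1],p[0]-ax[0]))),1) for p in H],[round(float(np.hypot(p[1]-ax[1],p[0]-ax[0])),4) for p in H])
E
python3 -m inch '[[[0,0,0,0,0,0,0],[1,0,0,0,0,0,0],[1,0,0,0,0,0,0],[1,0,0,0,0,0,0],[1,0,0,0,0,0,0],[1,0,0,3,0,0,0],[1,0,0,7,0,0,0],[1,0,0,11,0,0,0],[1,0,0,11,0,0,0]]]'
```

```text
0.06 [178.3, -104.5, -110.5] [0.1071, 0.1048, 0.1035]
0.06 [176.3, -103.9, -110.1] [0.1052, 0.1009, 0.0995]
0.066 [-178.1, -106.0, -111.5] [0.1101, 0.1109, 0.1098]
0.066 [-180.0, -105.5, -111.2] [0.108, 0.107, 0.1058]
0.07 [-175.9, -106.9, -112.2] [0.1123, 0.115, 0.1141]
0.07 [-177.6, -106.4, -111.9] [0.1101, 0.1111, 0.1101]
time_s: 7.05
position: [0.6107, 0.0333, 0.2126]
tool_rot: [[0.351, 0.007, -0.936], [0.936, -0.001, 0.351], [0.001, -1.0, -0.006]]
ft_force: [0.5, -0.4, -0.3]
grip_width: 0.0858
```

The dial turned 66°, so about 2.9° remains. Next I'll shut the fingers, go over the plunger and hover.

```bash
python3 -m inch '[[[-1,-1,3,0,0,0,0],[-1,-2.5,7,0,0,0,0],[-1,-3.3,10.5,0,0,0,0],[-1,-3.3,10.5,0,0,0,0],[-1,-3.3,10.5,-2,0,0,0],[-1,-3.3,10.5,-3.6,0,0,0],[-1,-3.3,10.5,-4.2,0,0,0],[-1,-3.3,10.5,-4.2,0,0,0],[-1,-3.3,10.5,-4.2,0,0,0]]]'
python3 - <<'E'
from h import *
o=env.observe();print(o["position"],o["ft_force"],o["wrist_torque"])
s=cam("side");save(s,"s5.png",(225,70,490,300),2.6)
E
```

```text
time_s: 8.18
position: [0.5769, 0.1382, 0.1679]
tool_rot: [[0.352, 0.001, -0.936], [0.936, 0.0, 0.352], [0.0, -1.0, -0.001]]
ft_force: [-0.0, -1.1, 0.9]
grip_width: -0.0
[0.57685735 0.13816489 0.16785292] [-0.03562092 -1.14820751  0.93475349] [-0.0166047   0.00968135  0.01831199]
```

View pics/s5.png

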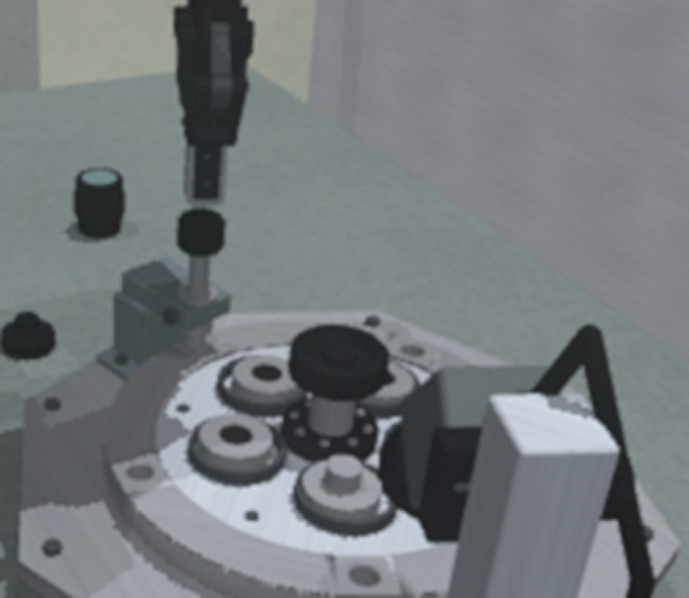

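The shut fingers hang directly above the plunger head at (202,225) in the crop. I'll go down carefully in 0.5 mm steps and check the force.

```bash
python3 -m inch '[[[-1,0,0,-0.4,0,0,0],[-1,0,0,-0.6,0,0,0],[-1,0,0,-0.7,0,0,0],[-1,0,0,-0.75,0,0,0],[-1,0,0,-0.8,0,0,0],[-1,0,0,-0.8,0,0,0]]]'
```

```text
time_s: 8.98
position: [0.5765, 0.1384, 0.1593]
tool_rot: [[0.351, 0.0, -0.936], [0.936, -0.0, 0.351], [0.0, -1.0, -0.0]]
ft_force: [-0.9, -0.8, 0.4]
grip_width: 0.0001
```

```bash
python3 -m inch '[[[-1,0,0,-0.05,0,0,0],[-1,0,0,-0.1,0,0,0],[-1,0,0,-0.1,0,0,0]]]'; python3 -m inch '[[[-1,0,0,-0.05,0,0,0],[-1,0,0,-0.1,0,0,0],[-1,0,0,-0.1,0,0,0]]]'
```

```text
time_s: 9.35
position: [0.5765, 0.1384, 0.1583]
tool_rot: [[0.351, -0.0, -0.936], [0.936, -0.0, 0.351], [-0.0, -1.0, 0.0]]
ft_force: [-0.1, 0.3, 0.8]
grip_width: -0.0002
time_s: 9.72
position: [0.5765, 0.1384, 0.1572]
tool_rot: [[0.351, -0.0, -0.936], [0.936, 0.0, 0.351], [-0.0, -1.0, 0.0]]
ft_force: [0.3, -0.4, 0.1]
grip_width: -0.0001
```

```bash
python3 -m inch '[[[-1,0,0,-0.05,0,0,0],[-1,0,0,-0.1,0,0,0],[-1,0,0,-0.1,0,0,0]]]'
python3 - <<'E'
from h import *
s=cam("side");save(s,"s6.png",(270,100,350,210),5)
E
```

```text
time_s: 10.1
position: [0.5765, 0.1384, 0.1562]
tool_rot: [[0.351, -0.0, -0.936], [0.936, 0.0, 0.351], [-0.0, -1.0, 0.0]]
ft_force: [0.4, 0.5, 0.5]
grip_width: -0.0002
```

View pics/s6.png

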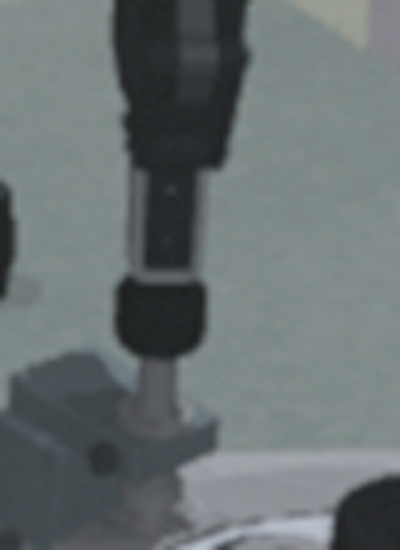

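The tips are just about touching the head top. I'll keep going in small steps.

```bash
for i in 1; do python3 -m inch '[[[-1,0,0,-0.05,0,0,0],[-1,0,0,-0.05,0,0,0]]]'|sed -n '1,2p;4p'; python3 -m inch '[[[-1,0,0,-0.05,0,0,0],[-1,0,0,-0.05,0,0,0]]]'|sed -n '1,2p;4p'; done
```

```text
time_s: 10.4
position: [0.5765, 0.1384, 0.1557]
ft_force: [-1.1, 0.9, 0.4]
time_s: 10.65
position: [0.5765, 0.1384, 0.1553]
ft_force: [0.6, 0.1, 0.0]
```

Run:
```python
from h import *
s=cam("side");save(s,"s7.png",(270,100,350,210),5)
im=cv2.imread("pics/s5.png");im=cv2.resize(im,None,fx=1/2.6,fy=1/2.6);a=im[30:140,45:125];a=cv2.resize(a,None,fx=5,fy=5)
b=cv2.imread("pics/s7.png");cv2.imwrite("pics/cmp.png",np.hstack([a[:b.shape[0]],b[:a.shape[0]]]))
for z in (.16,.155,.15,.14,.135): print(z,proj(s,[.5765,.1384,z]))
```

```text
0.16 [[302.383338   151.46448519]]
0.155 [[302.22996951 154.49230834]]
0.15 [[302.07778675 157.49672264]]
0.14 [[301.77692384 163.43640224]]
0.135 [[301.62821692 166.37219601]]
```

View pics/cmp.png

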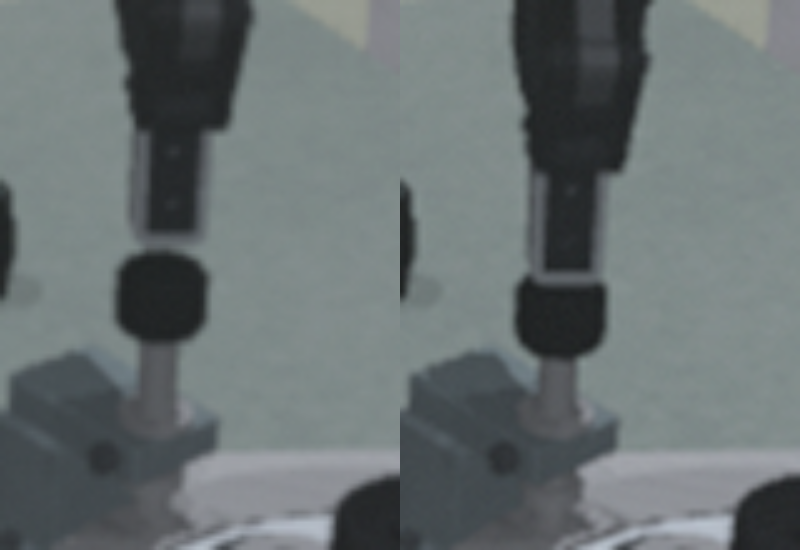

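The head's lower edge moved from row 340 to row 355 in the 5x crops, about 5 mm. So it has slipped its catch and rides on the dial, 16 → 11 mm up. I'll back off and confirm.

```bash
python3 -m inch '[[[-1,0,0,0.8,0,0,0],[-1,0,0,4,0,0,0],[-1,0,0,5.3,0,0,0],[1,1.5,-5,5.3,0,0,0],[1,3.25,-10.5,5.3,0,0,0],[1,3.25,-10.5,5.3,0,0,0],[1,3.25,-10.5,5.3,0,0,0]]]'
python3 - <<'E'
from h import *
s=cam("side");save(s,"s8.png",(225,70,490,300),2.6)
E
```

```text
time_s: 11.58
position: [0.6088, 0.0336, 0.2081]
tool_rot: [[0.352, -0.001, -0.936], [0.936, 0.0, 0.352], [0.0, -1.0, 0.001]]
ft_force: [-0.5, 0.2, -0.5]
grip_width: 0.0721
```

View pics/s8.png

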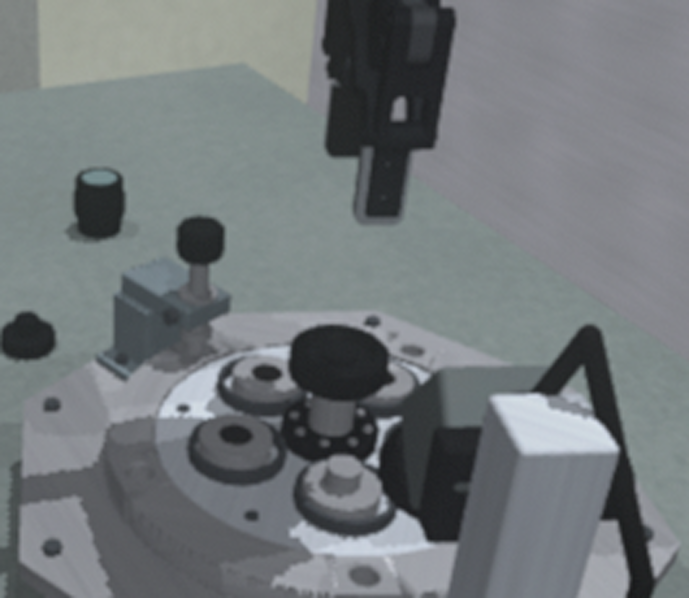

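The head is now about 5 mm lower, at row 240 where it was 232, so the pin is riding. I'll re-grip the wheel.

```bash
python3 -m inch '[[[1,0,0,0,0,0,0],[1,0,0,-3,0,0,0],[1,0,0,-7,0,0,0],[1,0,0,-10,0,0,0],[1,0,0,-10.9,0,0,0],[1,0,0,-10.9,0,0,0],[0.6,0,0,-10.9,0,0,0],[0.4,0,0,-10.9,0,0,0],[0.3,0,0,-10.9,0,0,0],[0,0,0,-10.9,0,0,0],[-1,0,0,-10.9,0,0,0],[-1,0,0,-10.9,0,0,0],[-1,0,0,-10.9,0,0,0],[-1,0,0,-10.9,0,0,0]]]' 25; python3 -c "
from h import *
print(env.observe()['wrist_torque'])"
```

```text
time_s: 13.38
position: [0.6092, 0.0333, 0.1]
tool_rot: [[0.351, 0.001, -0.936], [0.936, -0.0, 0.351], [0.0, -1.0, -0.001]]
ft_force: [-1.9, -0.4, 4.4]
grip_width: 0.0512
[-0.02911162  0.24481267  0.02344851]
```

Gripped. Now 1.5° slowly, then smaller steps, watching the torque and the head.

```bash
cat > w.py <<'E'
from h import *
import sys
o=env.observe();print("F",o["ft_force"].round(1),"T",o["wrist_torque"].round(2),"t",o["time_s"])
s=cam("side");g=s[0][140:185,285:320].mean(2)
col=g[:,14:20].mean(1)  # head dark rows
d=np.where(col<45)[0];print("head rows",140+d.min() if len(d) else None,140+d.max() if len(d) else None, col.round(0)[2:38:1].astype(int).tolist())
save(s,sys.argv[1],(225,70,490,300),2.6)
E
python3 -m inch '[[[-1,0,0,0,0,0,0.2],[-1,0,0,0,0,0,0.4],[-1,0,0,0,0,0,0.6],[-1,0,0,0,0,0,0.8],[-1,0,0,0,0,0,1.0],[-1,0,0,0,0,0,1.2],[-1,0,0,0,0,0,1.4],[-1,0,0,0,0,0,1.6],[-1,0,0,0,0,0,1.6]]]'|head -3; python3 w.py s9.png
python3 -m inch '[[[-1,0,0,0,0,0,0.1],[-1,0,0,0,0,0,0.2],[-1,0,0,0,0,0,0.3],[-1,0,0,0,0,0,0.4],[-1,0,0,0,0,0,0.4]]]'|head -1; python3 w.py s10.png
```

```text
time_s: 14.5
position: [0.6092, 0.0334, 0.1]
tool_rot: [[0.326, 0.001, -0.945], [0.945, 0.0, 0.326], [0.0, -1.0, -0.001]]
F [-3.2  0.7  5.3] T [ 0.    0.23 -0.52] t 14.5
head rows 155 170 [144, 144, 145, 146, 145, 144, 145, 144, 141, 140, 130, 92, 49, 44, 45, 46, 45, 45, 45, 43, 42, 41, 40, 41, 41, 40, 39, 40, 40, 56, 82, 95, 95, 96, 96, 96]
time_s: 15.18
F [-2.5 -0.2  5.6] T [ 0.04  0.28 -0.55] t 15.175
head rows 155 170 [144, 144, 145, 146, 145, 144, 145, 144, 141, 141, 130, 92, 49, 44, 45, 45, 45, 46, 45, 43, 42, 40, 41, 41, 40, 40, 40, 39, 40, 54, 80, 95, 96, 96, 96, 96]
```

```bash
python3 -m inch '[[[-1,0,0,0,0,0,0.1],[-1,0,0,0,0,0,0.2],[-1,0,0,0,0,0,0.3],[-1,0,0,0,0,0,0.4],[-1,0,0,0,0,0,0.4]]]'|head -1; python3 w.py s11.png
```

```text
time_s: 15.85
F [-2.2  0.2  5.4] T [-0.04  0.23 -0.43] t 15.85
head rows 155 170 [144, 144, 145, 146, 146, 144, 145, 144, 141, 141, 140, 110, 53, 44, 45, 45, 46, 45, 45, 43, 42, 41, 41, 41, 40, 41, 40, 39, 38, 48, 76, 95, 96, 95, 96, 96]
```

View pics/s11.png

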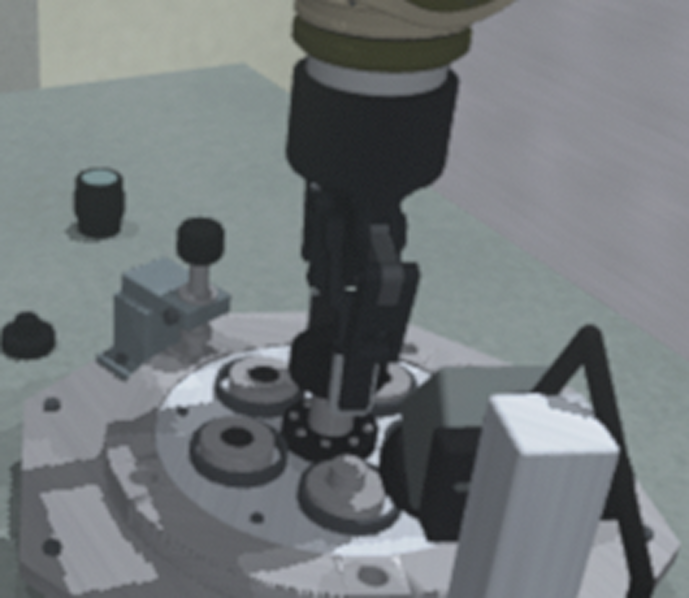

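The dial follows: the hole moved from x = 366 to 374, about 2°. The head is starting to sink slightly. I'll continue slowly.

```bash
python3 -m inch '[[[-1,0,0,0,0,0,0.1],[-1,0,0,0,0,0,0.1],[-1,0,0,0,0,0,0.2],[-1,0,0,0,0,0,0.2]]]'|head -1; python3 w.py s12.png
python3 -m inch '[[[-1,0,0,0,0,0,0.1],[-1,0,0,0,0,0,0.1],[-1,0,0,0,0,0,0.2],[-1,0,0,0,0,0,0.2]]]'|head -1; python3 w.py s13.png
```

```text
time_s: 16.4
F [-1.7 -0.7  5.7] T [-0.03  0.26 -0.11] t 16.4
head rows 161 176 [144, 144, 145, 146, 145, 144, 144, 143, 140, 140, 141, 142, 144, 145, 144, 144, 141, 109, 53, 43, 45, 45, 45, 45, 44, 43, 41, 40, 40, 40, 39, 40, 39, 39, 39, 51]
time_s: 16.95
F [-1.9  0.2  6.4] T [ 0.02  0.32 -0.23] t 16.95
head rows 161 176 [145, 144, 145, 146, 146, 144, 145, 143, 140, 140, 141, 143, 144, 145, 144, 145, 144, 116, 56, 43, 45, 44, 46, 44, 44, 42, 41, 40, 40, 40, 39, 40, 39, 39, 38, 47]
```

The pin dropped by about 6.2 px, roughly 10.5 mm. I'll turn about 0.3° more to centre it in the hole, so nothing rubs, and check again.

```bash
python3 -m inch '[[[-1,0,0,0,0,0,0.1],[-1,0,0,0,0,0,0.2],[-1,0,0,0,0,0,0.2]]]'|head -1; python3 w.py s14.png; python3 -m inch '[[[-1,0,0,0,0,0,0.1],[-1,0,0,0,0,0,0.1]]]'|head -1; python3 w.py s15.png
```

```text
time_s: 17.38
F [-1.6 -0.8  5.4] T [-0.03  0.27 -0.35] t 17.375
head rows 161 176 [145, 144, 145, 146, 145, 144, 145, 143, 140, 140, 141, 143, 144, 145, 144, 144, 145, 115, 56, 43, 44, 45, 45, 46, 44, 43, 41, 41, 40, 40, 40, 39, 40, 40, 39, 47]
time_s: 17.68
F [-1.6  0.2  5.9] T [ 0.    0.27 -0.33] t 17.675
head rows 161 176 [144, 145, 145, 146, 145, 144, 144, 144, 141, 140, 141, 142, 144, 145, 144, 145, 145, 116, 56, 43, 44, 45, 45, 45, 44, 43, 41, 40, 40, 40, 40, 40, 39, 39, 40, 47]
```

View pics/s15.png

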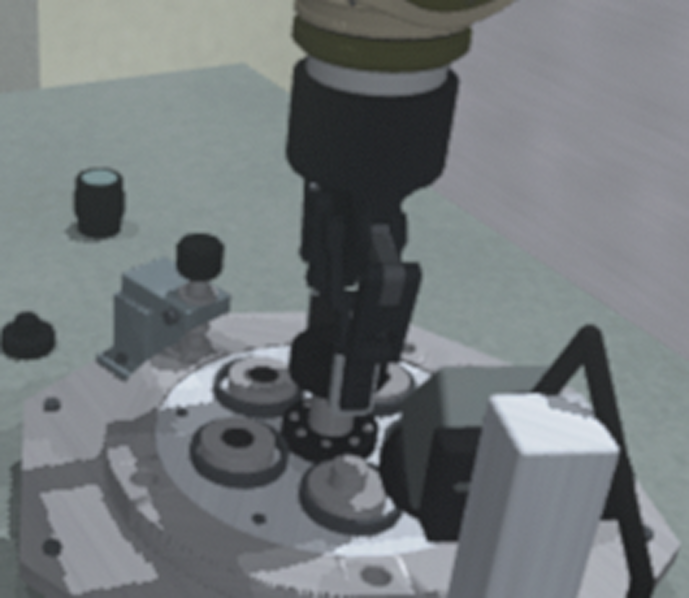

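Run:
```python
from h import *
s=cam("side");L={"start":cv2.imread("pics/side0.png").mean(2),"now":s[0].mean(2)}
for f in("s9","s11","s12","s13"):
    im=cv2.resize(cv2.imread(f"pics/{f}.png"),(265,230),interpolation=cv2.INTER_AREA).mean(2);g=np.zeros((384,512));g[70:300,225:490]=im;L[f]=g
for k,g in L.items():
    col=g[140:185,299:305].mean(1);i=np.where(col<95)[0][0];print(k,140+i-1+(col[i-1]-95)/(col[i-1]-col[i]))
for z in(.142,.1435,.153,.158,.160):print(z,proj(s,[.5765,.1384,z])[0],proj(s,[.5765+.013,.1384,z])[0])
```

```text
start 149.2735978112175
now 159.34173669467788
s9 152.90512048192772
s11 153.24118942731278
s12 159.2439024390244
s13 159.34493041749502
0.142 [301.83672654 162.25576853] [309.60990765 160.87178413]
0.1435 [301.88169933 161.3679092 ] [309.66353574 159.98750677]
0.153 [302.16895489 155.69686788] [310.0060585  154.33962463]
0.158 [302.32184743 152.67844099] [310.18835518 151.3337217 ]
0.16 [302.383338   151.46448519] [310.26166921 150.12484147]
```

The total drop is 10.07 px, about 16.8 mm. From riding to now it is 6.4 px, about 10.8 mm of the 11 expected, so the pin is home. I'll release and withdraw.

```bash
python3 -m inch '[[[0,0,0,0,0,0,0],[1,0,0,0,0,0,0],[1,0,0,0,0,0,0],[1,0,0,0,0,0,0],[1,0,0,0,0,0,0],[1,0,0,3,0,0,0],[1,0,0,7,0,0,0],[1,0,0,12,0,0,0],[1,-5,2,12,0,0,0],[1,-10,6,12,0,0,0],[1,-14,10,12,0,0,0],[1,-18,15,12,0,0,0],[1,-23,20,12,0,0,0],[1,-28,25,12,0,0,0],[1,-33,30,12,0,0,0],[1,-36,36,12,0,0,0],[1,-36,41,12,0,0,0],[1,-36,41,12,0,0,0],[1,-36,41,12,0,0,0]]]'
python3 w.py s16.png
python3 - <<'E'
from h import *
c=cam("top");save(c,"t16.png",(195,35,495,250),2.6)
E
```

```text
time_s: 20.15
position: [0.2488, 0.4434, 0.219]
tool_rot: [[0.299, -0.0, -0.954], [0.954, -0.001, 0.299], [-0.001, -1.0, 0.0]]
ft_force: [-0.0, -0.1, -0.1]
grip_width: 0.0856
F [-0.  -0.1 -0.1] T [ 0.04 -0.    0.01] t 20.15
head rows 161 177 [124, 123, 124, 125, 125, 123, 124, 123, 120, 120, 120, 122, 123, 124, 123, 124, 124, 99, 48, 38, 39, 40, 40, 40, 39, 37, 36, 35, 35, 35, 34, 35, 35, 35, 34, 41]
```

View pics/s16.png

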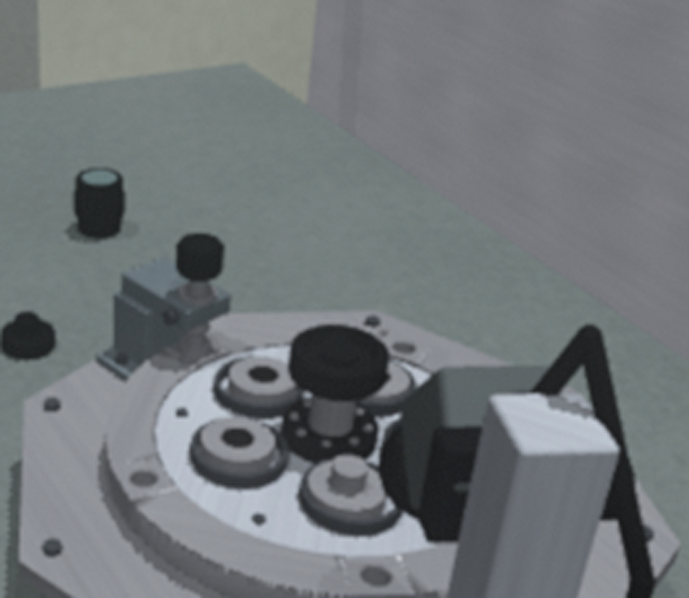

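View pics/t16.png

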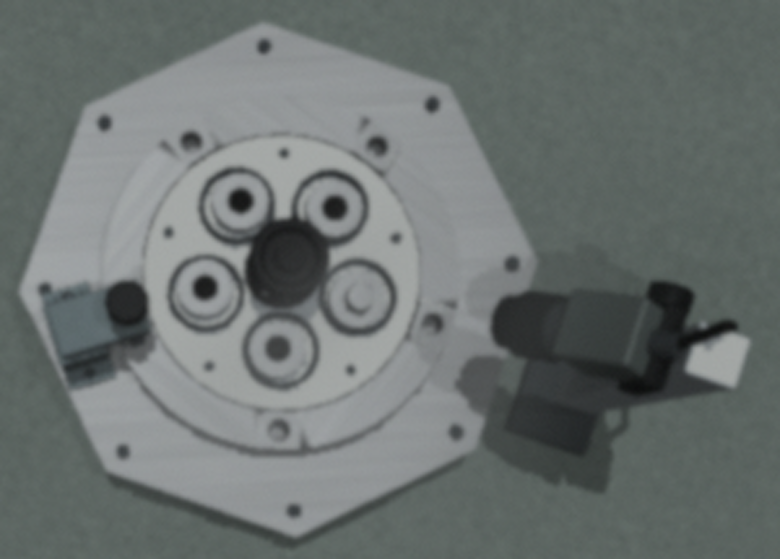

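Run:
```python
from h import *
c=cam("top");s=cam("side");print("master",pz(c,195+360.5/2.6-.5,35+296.5/2.6-.5,.089),"view",.6095+.055*np.cos(np.radians(-108.6)),.0335+.055*np.sin(np.radians(-108.6)))
for u,v in[(279,430),(433,322),(377,146),(191,141)]:
    p=pz(c,195+(u+.5)/2.6-.5,35+(v+.5)/2.6-.5,.068)-[.61,.0326,0];print(np.degrees(np.arctan2(p[1],p[0])))
print(env.observe()["qvel"].round(2)); env.close_job()
```

```text
master [ 0.58975964 -0.01730478  0.089     ] view 0.5919572379886062 -0.018627262550527213
178.76172140534675
-108.46757764715805
-36.4737944114021
35.38202818098712
[-0.02 -0.01 -0.24  0.09  0.    0.12]
the job is handed in; nothing more can be done
```

The master stands in front of the tilted camera with the plunger pin down in its index hole. I handed the job in after about 20 s of the 58 s allowed; no verdict was reported.

**What I did:**
- I turned the dial +66° by the hand wheel, the shorter way, so the master stopped about 3° short of the camera.
- I eased the plunger off its catch with the shut fingers, and the pin then rode on the dial.
- I gripped the wheel again and turned it slowly until the pin dropped at about 2.6°. I went about 0.5° further to centre the pin, then let go and withdrew the arm.

**Last checks:**
- **Plunger:** in the side pictures the head came down about 16.8 mm in all, and 10.8 mm of that was the final drop, where 11 mm was expected. I judged "home" from the pictures only and did not probe it.
- **Dial:** the index hole facing the camera is at −108.5°, against a target of −108.6°.
- **Master:** it lies flat in its nest, about 2.6 mm from the view spot, which fits the nest play and camera error.
- **Robot:** it was clear of everything, with near-zero wrist force.

**One disagreement:** the force sensor showed no clear reading when the plunger slipped its catch. I recognised the release from the head having moved about 5 mm in the picture.

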